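Vent and uncap the pressure growler

TASK

Open the steel pressure growler on the bar. First vent it: push the small steel relief plunger in the middle of its black cap all the way down and keep it down for about a second, without turning the cap; then take hold of the cap, push it down against its spring, twist it anticlockwise (seen from above) until it is free, and lift it off. Finish while holding the cap level and still about 8 cm straight above the open neck; the growler stays standing where it is, and the glasses and the jigger are left alone.

Things in the scene. Friction and masses are not known exactly. Their poses are not given: they have to be found in the camera images.
- growler: Round steel bottle with a black rubber foot, 97 mm in diameter, 180 mm tall without its cap, 1.3 to 2.1 kg, loose on the worktop. Origin: centre of its underside, z up. Straight side up to 110 mm, then the shoulder narrows (132 mm high at radius 38 mm) to the neck, 31 mm in diameter, at 148 mm. Three bayonet lugs on the neck hold the cap; turning or lifting a locked cap takes the growler along.
- growler_mouth (a point): Centre of the neck's rim, 180 mm above the growler's underside.
- cap: Black ribbed round cap, 48 mm in diameter, 36 mm tall, 60 g, locked on the neck. Origin: centre of its open underside, z up; locked it is 158 mm above the growler's underside, x axes parallel. A spring lifts the cap with 10 N; it goes down 6 mm (16 N). Pushed down over 3.5 mm it turns anticlockwise from above (yaw grows); free to lift at 35 to 85 degrees (best 60), stop at 88.
- cap_grip (a point): Point on the cap's axis at the height to grip, 22 mm above its underside and 14 mm below its flat top. A pinch of the ribbed skirt from above, at any yaw, serves to push, turn and lift.
- vent_plunger (a joint): Travel of the relief plunger: 0 up, 0.005 m fully down on its stop. A spring returns it; it needs 1.5 N to start and 5 N at the stop (less than moves the cap).
- plunger_top (a point): Centre of the top face of the relief plunger: a steel button 15 mm in diameter in the middle of the cap, standing 10 mm above the cap's flat top when up and 5 mm when fully down.
- shot_glass_1: Bystander: clear shot glass, 48 mm in diameter, 61 mm tall; origin at the centre of its underside.
- shot_glass_2: Bystander: clear shot glass, 48 mm in diameter, 61 mm tall; origin at the centre of its underside.
- jigger: Bystander: steel double-cone jigger, 47 mm in diameter, 94 mm tall; origin at the centre of its underside.
Things that resemble listed ones, but are neither listed nor needed, are in the scene too. What is shaped like the cap but red is not meant.

How it is judged (in metres and radians):
On the way, in this order (a step that is already met when the one before it is completed fails the run):
1. the relief plunger is held fully down while the cap is still locked (value of joint vent_plunger above 0.0042 m and angle between the x axis of cap and the x axis of growler, either way round below 0.25 rad), for 0.5 s.
2. the cap, still on the neck, is twisted past its safety teeth (angle between the x axis of cap and the x axis of growler, either way round above 0.52 rad and z of cap in the frame of growler below 0.165 m and horizontal distance between cap and growler below 0.006 m).
At the end, for the whole second after the job is handed in: The fingers alone hold the cap, still, level within 0.2 rad, its underside 50 to 120 mm above the neck's rim and within 30 mm of its axis; the growler stands upright on the worktop within 50 mm of its place, the shot glasses and the jigger within 20 mm of theirs (z of cap in the frame of growler_mouth between 0.05 and 0.12 m and horizontal distance between cap and growler_mouth below 0.03 m and angle between cap's own z axis and vertical below 0.2 rad and contact force between the fingers and cap above 1 N and contact force between cap and growler below 0.1 N and linear speed of cap below 0.03 m/s and angle between growler's own z axis and vertical below 0.05 rad and height (world z) of growler below 0.005 m and distance of growler from where it was at the start of the episode below 0.05 m and distance of each of shot_glass_1, shot_glass_2, jigger from where it was at the start of the episode below 0.02 m); the arm keeps its last pose, push and grip.
It fails at once if the growler is tipped (angle between growler's own z axis and vertical above 0.25 rad).
It fails at once if the growler is lifted off the worktop (height (world z) of growler above 0.02 m).
It fails at once if a shot glass or the jigger is knocked over (angle between any of shot_glass_1, shot_glass_2, jigger's own z axis and vertical above 0.4 rad).
It also fails if it takes over 51 s, if anything falls off the work surface, if the arm or the gripper's body presses on something with over 40 N, if the wrist force passes 120 N, or if a joint passes its speed limit or range.

ROBOT

A 6-joint arm with a two-finger parallel gripper is mounted at the origin on a cart in front of the work surface, level with it; the furniture and walls round the work are solid. World frame = base frame: x ahead of the robot, y to its left, z up, the work surface at z = 0. Lengths are in mm, angles in rad, forces in N, time in s.
With the tool pointing down it reaches from about 300 to 775 mm from the base axis. Payload 14.6 kg.
Tool frame: the origin (TCP) lies between the finger pads; the fingertips stand 19 mm ahead of it and the grasp point (between the pads) is the TCP; z points along the fingers, y is the line along which they close (so a half turn about z gives the same grasp; the last joint's range is limited). The gripper opens to 94 mm and grips with 3 to 60 N. Pads are 16 mm wide; open, the fingers measure 119 mm over their backs; the gripper's body (75 mm by 177 mm) begins 78 mm behind the grasp point.
Start: joints at [1.272, 0.3, 1.521, -0, 1.321, -0.067], TCP at [126.349, 535.28, 224.446] pointing down, gripper open.
Joint ranges: [-3.03, 3.03], [-0.79, 2.21], [0.23, 2.52], [-1.04, 4.18], [0, 3.07], [-2.55, 2.55]. Speed limits (rad/s): [2.22, 2.22, 2.57, 3.14, 3.14, 3.14].

INTERFACE

Orientations are given as [roll, pitch, yaw] about the fixed x, y, z axes, in that order (R = Rz(yaw) Ry(pitch) Rx(roll)).
In Python, from cell import monitor, imaging, job, find_in, trace gives the robot as it stands. The module is installed in compiled form; this text tells all that it offers.
- The arm moves only by the tool arm_command, never from a script. Its argument "steps" is a list of rows, each a list of 5 numbers: the opening, from 0 (shut) to 1 (fully open), then the shift along the tool's x, y, z in mm, then the turn about the tool's z in degrees. In form: [[gripper, dx, dy, dz, turn], ...]. A call has 1 to 20 rows; each row is the pose to reach, as a shift and turn from the pose commanded when the call began, along the tool's axes at that moment; what a row does not reach only later rows make up. A row lasts 1/8 s, in which the tool goes at most 62.5 mm and 10.7 degrees, less where a joint would pass 70% of its speed; a pose out of reach is approached as far as the arm can. A call with a gripper value outside its range is refused whole. The fingers move at their own pace and stop on an object; "force" is the grip in N (left out, the last holds). Time passes only in rows, so rows that repeat a pose let the fingers close. It gives the time, the measured TCP pose, the force, the opening and the grip force at its end, in the units of the state.
- monitor.read_state(): the state, without advancing time (a new reading comes with each control period).
- imaging.camera(name): name is "scene" or "side" or "wrist"; returns a dict with "img" (400x640x3 uint8, red, green, blue), "mtx" (3x3 intrinsics, pixels), "D" ([k1, k2, p1, p2, k3] as OpenCV has them; the pictures are not rectified), "view" (4x4, takes a point from world to camera coordinates). Camera axes: x right, y down, z forward; pixel columns grow to the right and rows downward; lengths in mm; the calibration is good to about 2 mm. A picture is of the moment at which its call begins. There is no depth.
- job.sign_off(): hands the job in; it is judged then, once.
Trained networks look in a picture, given as the dict that the camera call returned (one of the last four; its "shot" number tells which), for a name from the list of things; names that differ only in an ending like _2 or _b are one class to them, and where a whole thing is asked for, a point or a joint stands for the part that bears it (a point fixed in the world has none). Each returns a list of dicts, best first, with "p" (0 to 1); they miss things now and then, are a little off and sometimes report something else, mostly with a low value. They report only what shows in the picture. A call takes as long as a camera call. They do not tell look-alikes from the thing itself.
- find_in(picture, target): "rect" ([centre column, centre row, width, height] in pixels, round what is visible of it).
- trace(picture, target): "region" (400x640 bool, what is visible of it) and "rect" ([centre column, centre row, width, height] in pixels, round what is visible of it).
The state is a dict: "clock": time; "joints": joint angles; "qd": joint speeds; "effort": joint torques, N m; "eef_pos": TCP position; "eef_rot": TCP orientation; "wrist_force": force on the tool from outside, world axes, zero at the start; "moment": the same for the moment, N m; "finger_gap": finger opening in mm; "finger_force": force on a finger pad.
Only numpy, scipy, OpenCV 4.12 (cv2) and the standard library are available. Lean on these libraries where they do the work, as an engineer would, in place of code of your own. Each camera call takes 0.05 s, during which the arm holds its last target. There are 200 camera calls.

## Working session

There is one attempt and no reset: what is moved stays moved. The work goes in short steps, Python scripts to look and compute and a tool call to move; the robot and the scene stay as the last step left them, time stands still between calls to the robot, and variables do not carry over. Pictures are saved under pics/ and viewed, at most 10 in all, crops included, and the job is handed in when it is done.

Besides the shell and the picture viewer there is one more tool, called after ">>>" in YAML: its name, and indented under it one key for each argument. arm_command: Moves the arm, as the interface text tells. Its arguments: {"type":"object","properties":{"steps":{"type":"array","items":{"type":"array","items":{"type":"number"}}},"force":{"type":"number"}},"required":["steps"]}

```bash
mkdir -p pics; cat > h.py <<'E'
import numpy as np, cv2
from cell import monitor, imaging, job, find_in, trace
def ray(c,uv):
    p=cv2.undistortPoints(np.array([[uv]],float),c["mtx"],np.array(c["D"],float))[0,0]
    V=np.array(c["view"]);R=V[:3,:3];o=-R.T@V[:3,3];d=R.T@np.array([p[0],p[1],1]);return o,d/np.linalg.norm(d)
def atz(c,uv,z):
    o,d=ray(c,uv);return o+d*(z-o[2])/d[2]
def proj(c,P):
    V=np.array(c["view"]);q,_=cv2.projectPoints(np.array(P,float).reshape(-1,3),cv2.Rodrigues(V[:3,:3])[0],V[:3,3],c["mtx"],np.array(c["D"],float));return q[:,0]
def tri(rs):
    A=np.zeros((3,3));b=np.zeros(3)
    for o,d in rs:
        M=np.eye(3)-np.outer(d,d);A+=M;b+=M@o
    return np.linalg.solve(A,b)
def save(n,img): cv2.imwrite(f"pics/{n}.png",img[:,:,::-1])
E
python3 - <<'E'
from h import *
ims=[]
for n in ["scene","side","wrist"]:
    c=imaging.camera(n); ims.append(c["img"])
    print(n,np.round(ray(c,(320,200)),2).tolist())
    for t in ["cap","plunger_top","vent_plunger","growler","shot_glass_1","jigger"]:
        print(t,[(round(d["p"],2),np.round(d["rect"]).tolist()) for d in find_in(c,t)[:4]])
save("a",np.vstack([np.hstack([cv2.resize(ims[0],(400,250)),cv2.resize(ims[2],(400,250))]),np.hstack([cv2.resize(ims[1],(400,250)),np.zeros((250,400,3),np.uint8)])]))
save("scene",ims[0]);save("side",ims[1])
print(monitor.read_state())
E
```

```text
scene [[-409.02, -768.95, 783.64], [0.66, 0.57, -0.49]]
cap [(0.68, [289.0, 236.0, 16.0, 14.0]), (0.56, [328.0, 185.0, 18.0, 20.0])]
plunger_top []
vent_plunger []
growler [(0.73, [328.0, 216.0, 32.0, 47.0])]
shot_glass_1 [(0.63, [402.0, 260.0, 16.0, 24.0]), (0.62, [246.0, 196.0, 14.0, 20.0])]
jigger [(0.9, [440.0, 258.0, 19.0, 32.0]), (0.47, [327.0, 217.0, 35.0, 49.0])]
side [[582.17, 763.64, 1071.0], [-0.08, -0.67, -0.74]]
cap [(0.83, [356.0, 248.0, 20.0, 24.0]), (0.74, [318.0, 207.0, 16.0, 18.0])]
plunger_top []
vent_plunger [(0.33, [318.0, 235.0, 32.0, 47.0])]
growler [(0.57, [317.0, 233.0, 32.0, 46.0])]
shot_glass_1 [(0.73, [353.0, 336.0, 16.0, 24.0]), (0.52, [309.0, 176.0, 11.0, 22.0])]
jigger [(0.81, [291.0, 155.0, 10.0, 26.0])]
wrist [[54.42, 554.35, 385.1], [0.26, -0.06, -0.96]]
cap []
plunger_top []
vent_plunger []
growler []
shot_glass_1 []
jigger []
{'clock': 1.05, 'joints': array([ 1.27238440e+00,  2.99903811e-01,  1.52099544e+00,  1.79026480e-05,
        1.32065976e+00, -6.65928991e-02]), 'qd': array([-9.17159977e-05,  1.70544933e-03,  1.10267873e-03,  9.94504336e-04,
       -2.99303687e-04,  3.71980943e-04]), 'effort': array([-2.00734117e-03, -5.31647122e+01, -3.52925742e+01,  7.08551891e-02,
        2.11738923e-02,  6.16880106e-05]), 'eef_pos': array([126.35710524, 535.29125352, 224.44542072]), 'eef_rot': array([ 3.14155793e+00, -1.50683041e-05,  2.90976920e+00]), 'wrist_force': array([-0.08020074,  0.23089715,  0.31592773]), 'moment': array([ 0.02477981, -0.0197088 , -0.05217749]), 'finger_force': 0.0, 'finger_gap': 94.06771718273114}
```

View pics/scene.png

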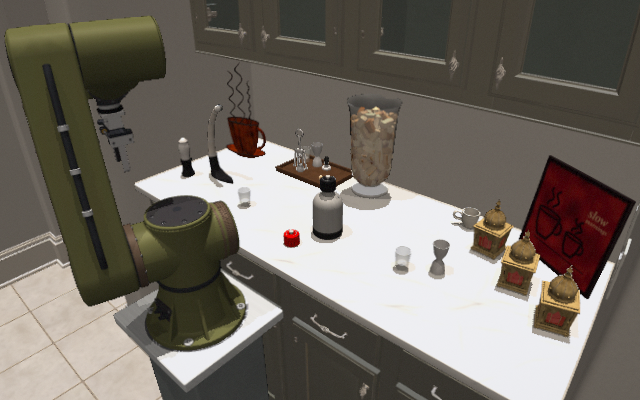

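View pics/side.png

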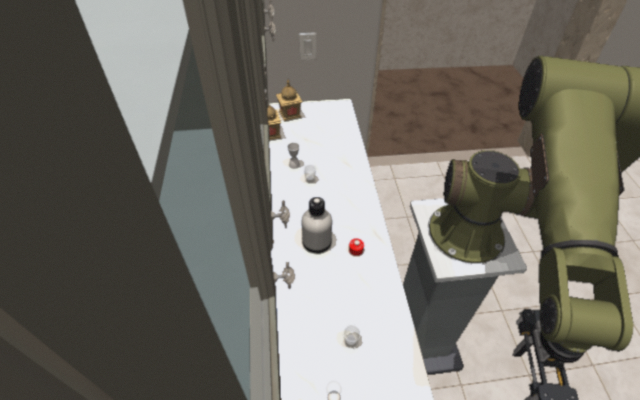

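Scene view: the black cap sits on the steel growler at (328,185), and at (318,207) in the side view. The look-alike is the red cap on the counter at (291,238), or (356,248) in the side view. Other dark-topped items are the black-and-white pepper mill at (185,158) and the bottle on the tray at (326,165). I choose the black cap on the growler. Next I measure it and take a close crop.

```bash
python3 - <<'E'
from h import *
cs={};r=[];g=[]
for n,b in [("scene",(328,185)),("side",(318,207))]:
    c=imaging.camera(n);cs[n]=c
    for t in ["cap","growler"]:
        for d in trace(c,t)[:2]:
            ys,xs=np.nonzero(d["region"]);print(n,t,round(d["p"],2),d["rect"],len(xs),xs.mean(),ys.mean())
            if t=="cap" and abs(d["rect"][0]-b[0])<8: r.append(ray(c,d["rect"][:2]));
            if t=="growler" and abs(d["rect"][0]-b[0])<8: g.append(ray(c,d["rect"][:2]))
    print("bottom@0",[])
P=tri(r);print("cap",P); print("growler",tri(g))
for n,c in cs.items():
    for z in (158,194,204): print(n,z,proj(c,[P[0],P[1],z]))
crops=[cv2.resize(cs["scene"]["img"][150:250,270:370],(400,400),interpolation=2),cv2.resize(cs["side"]["img"][180:280,270:370],(400,400),interpolation=2)]
save("crop",np.hstack(crops))
# objects
for t in ["shot_glass_1","jigger","cap"]:
    for n in cs:
        for d in find_in(cs[n],t)[:3]: print(t,n,round(d["p"],2),np.round(atz(cs[n],d["rect"][:2],47 if t=="jigger" else 30)))
E
```

```text
scene cap 0.66 [292.1, 236.2, 14.1, 14.3] 213 291.61502347417843 237.71830985915494
scene cap 0.65 [327.8, 183.7, 17.1, 14.8] 241 327.84232365145226 183.39834024896265
scene growler 0.73 [329.4, 218.0, 36.0, 50.0] 1343 327.42218912881606 215.16604616530157
bottom@0 []
side cap 0.57 [317.9, 205.4, 17.7, 23.4] 282 315.85460992907804 206.51418439716312
side cap 0.5 [357.2, 247.8, 23.6, 23.1] 262 355.21374045801525 246.75572519083968
side growler 0.76 [317.2, 232.6, 33.5, 42.0] 1199 315.90658882402 232.50625521267722
bottom@0 []
cap [496.65926743 -17.7296909  178.14112698]
growler [501.04458646 -18.04777249  51.39686664]
scene 158 [[327.40039483 189.69566313]]
scene 194 [[327.4667012  179.25032482]]
scene 204 [[327.48539496 176.30034236]]
side 158 [[317.55191288 209.64025226]]
side 194 [[317.577202   201.50412013]]
side 204 [[317.58448723 199.17791246]]
shot_glass_1 scene 0.73 [444. 325.  30.]
shot_glass_1 scene 0.69 [ 503. -301.   30.]
shot_glass_1 side 0.88 [446. 329.  30.]
shot_glass_1 side 0.47 [ 499. -303.   30.]
jigger scene 0.9 [ 543. -392.   47.]
jigger side 0.58 [ 553. -390.   47.]
cap scene 0.81 [722. 178.  30.]
cap scene 0.64 [371.  20.  30.]
cap side 0.85 [ 482. -134.   30.]
cap side 0.64 [377.  40.  30.]
```

View pics/crop.png

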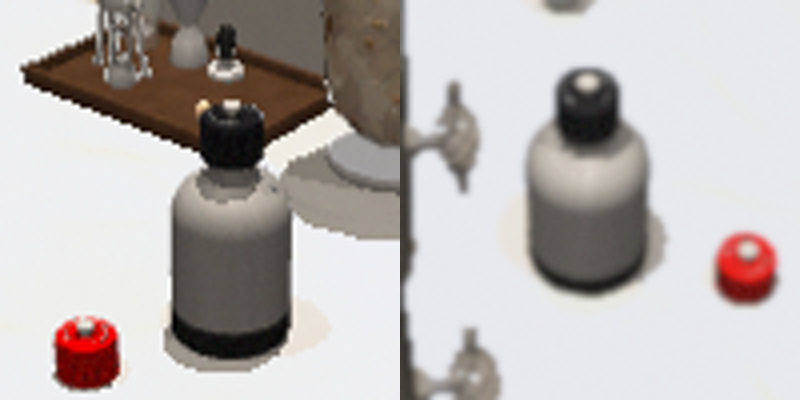

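>>> arm_command:
  steps:
    - [0, 0, 0, -60, 0]
    - [0, -40, -40, -110, 5]
    - [0, -489, -453, -110, 78]
    - [0, -489, -453, -110, 78]
    - [0, -489, -453, -110, 78]
    - [0, -489, -453, -110, 78]
    - [0, -489, -453, -110, 78]
    - [0, -489, -453, -110, 78]
    - [0, -489, -453, -110, 78]
    - [0, -489, -453, -110, 78]
    - [0, -489, -453, -110, 78]
    - [0, -489, -453, -110, 78]
    - [0, -489, -453, -110, 78]
    - [0, -489, -453, -110, 78]
    - [0, -489, -453, -110, 78]
    - [0, -489, -453, -110, 78]
    - [0, -489, -453, -110, 78]
    - [0, -489, -453, -110, 78]

```text
clock: 3.9
eef_pos: [498.2, -17.7, 334.6]
eef_rot: [3.141, 0.0, 1.549]
wrist_force: [-0.5, -0.6, 0.2]
finger_gap: 0.5
finger_force: 0.0
```

```bash
python3 - <<'E'
from h import *
c=imaging.camera("wrist");save("w1",c["img"])
s=monitor.read_state();print(s["eef_pos"],s["eef_rot"],s["clock"],s["wrist_force"],s["joints"])
for t in ["cap","plunger_top","vent_plunger","growler"]:
    for d in trace(c,t)[:3]: 
        ys,xs=np.nonzero(d["region"]);print(t,round(d["p"],2),d["rect"],xs.mean(),ys.mean(),atz(c,d["rect"][:2],204),atz(c,d["rect"][:2],178))
for z in (158,194,204): print(z,proj(c,[498,-18,z]))
s=imaging.camera("scene");print("vase",atz(s,(370,188),0))
E
```

```text
[498.16463622 -17.80647318 334.49684275] [ 3.14151125e+00 -2.93729394e-06  1.54864449e+00] 3.95 [-0.03221191 -0.11414763  0.13342965] [-1.09222934e-01  1.21169694e-01  1.48378243e+00  1.00108266e-05
  1.53655969e+00 -8.70714437e-02]
cap 0.88 [323.0, 188.3, 51.7, 55.8] 321.3647162340519 186.69027716674 [503.76170231  -8.89264043 204.        ] [503.95963172 -15.01366411 178.        ]
cap 0.59 [234.1, 129.8, 42.1, 31.5] 233.77299578059072 130.1746835443038 [428.61295832  44.3303202  204.        ] [422.10076499  42.9616394  178.        ]
plunger_top 0.55 [231.6, 133.4, 12.8, 10.3] 229.36363636363637 131.63636363636363 [426.19424216  41.35122263 204.        ] [419.46607872  39.71653459 178.        ]
vent_plunger 0.67 [322.2, 193.1, 15.5, 16.6] 321.3259911894273 192.1497797356828 [502.95158592 -13.32110557 204.        ] [503.07717905 -19.83755228 178.        ]
growler 0.61 [323.1, 168.7, 82.1, 79.7] 321.32911392405066 159.25537974683544 [504.20465521   8.90432097 204.        ] [504.44213642   4.37240963 178.        ]
158 [[317.08787167 186.81954839]]
194 [[316.90093032 195.47446022]]
204 [[316.84134239 198.2328602 ]]
vase [843.91508231  54.69160535   0.        ]
```

View pics/w1.png

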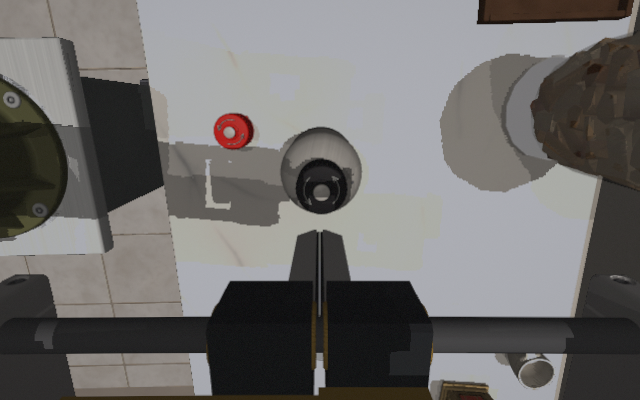

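The wrist view shows the black cap at (321,186) with its plunger at (321,192), and the red one at (233,131) is left alone. I go lower to refine the position.

>>> arm_command:
  steps:
    - [0, 3, 4, 45, 0]
    - [0, 3, 4, 84, 0]
    - [0, 3, 4, 84, 0]
    - [0, 3, 4, 84, 0]

```text
clock: 4.7
eef_pos: [502.8, -15.1, 252.2]
eef_rot: [3.14, 0.0, 1.548]
wrist_force: [-0.1, 0.2, -1.0]
finger_gap: 0.4
finger_force: 0.0
```

```bash
python3 - <<'E'
from h import *
c=imaging.camera("wrist")
s=monitor.read_state();print(s["eef_pos"],s["eef_rot"],s["clock"],s["wrist_force"])
for t in ["cap","plunger_top","vent_plunger","growler"]:
    for d in trace(c,t)[:3]: 
        ys,xs=np.nonzero(d["region"]);print(t,round(d["p"],2),d["rect"],xs.mean(),ys.mean(),atz(c,d["rect"][:2],204))
x,y,_=s["eef_pos"]
im=c["img"].copy()
for z,r in ((204,7.5),(194,24),(158,24)):
    a=np.linspace(0,6.28,40);q=proj(c,np.c_[x+r*np.cos(a),y+r*np.sin(a),0*a+z])
    cv2.polylines(im,[q.astype(int)],True,(255,0,0) if z==204 else (0,255,0)); print(z,proj(c,[x,y,z]))
save("w2",np.hstack([cv2.resize(q[100:300,200:440],(400,333)) for q in (im,c["img"])]))
E
```

```text
[502.91783479 -15.11997085 252.38285095] [3.13893803e+00 2.20060167e-04 1.54837929e+00] 4.75 [-0.13223122 -0.11301195  0.62395178]
cap 0.72 [315.4, 212.5, 68.2, 70.2] 314.65472993136376 209.3378096090719 [502.60201568  -3.12037826 204.        ]
cap 0.62 [209.0, 136.9, 53.4, 42.4] 210.9476678043231 137.14277588168372 [438.22508742  47.34569028 204.        ]
cap 0.36 [316.3, 181.5, 103.2, 95.8] 316.4694753267018 172.95884532865225 [503.72577192  17.66685709 204.        ]
plunger_top 0.62 [206.8, 141.3, 15.8, 13.8] 204.9896373056995 139.68393782383419 [436.57000112  44.69631192 204.        ]
plunger_top 0.57 [312.5, 223.8, 17.7, 17.9] 315.20846905537456 223.73615635179152 [500.47259319 -10.92024105 204.        ]
vent_plunger 0.54 [205.6, 137.8, 14.1, 10.7] 204.82481751824818 139.05109489051094 [436.0719674   46.84542291 204.        ]
vent_plunger 0.53 [317.4, 223.7, 22.4, 22.6] 314.8422712933754 224.01577287066246 [503.72393322 -10.92955662 204.        ]
growler 0.57 [317.2, 181.6, 103.1, 93.5] 317.10198648371903 172.5160761826746 [504.30088171  17.5875871  204.        ]
204 [[316.34649313 229.67485711]]
194 [[316.42101142 224.65351789]]
158 [[316.64441188 209.59467986]]
```

View pics/w2.png

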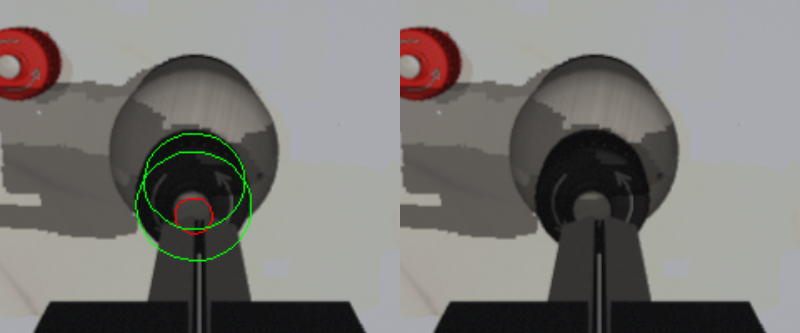

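The cap appears about 2 mm towards +y of the overlay. I shift +1.5 mm and descend to just above the plunger.

>>> arm_command:
  steps:
    - [0, 1.5, 0, 15, 0]
    - [0, 1.5, 0, 27, 0]
    - [0, 1.5, 0, 27, 0]
    - [0, 1.5, 0, 27, 0]

```text
clock: 5.45
eef_pos: [502.3, -13.5, 223.5]
eef_rot: [-3.141, -0.0, 1.548]
wrist_force: [0.3, 0.7, -1.5]
finger_gap: 0.5
finger_force: 0.0
```

>>> arm_command:
  steps:
    - [0, 0, 0, 2, 0]
    - [0, 0, 0, 4, 0]
    - [0, 0, 0, 4, 0]

```text
clock: 5.82
eef_pos: [502.4, -13.6, 219.6]
eef_rot: [3.141, 0.0, 1.548]
wrist_force: [-1.2, -0.5, 3.5]
finger_gap: 0.7
finger_force: 2.0
```

>>> arm_command:
  steps:
    - [0, 0, 0, 1.5, 0]
    - [0, 0, 0, 2, 0]
    - [0, 0, 0, 2, 0]

```text
clock: 6.2
eef_pos: [502.5, -13.6, 218.1]
eef_rot: [3.141, 0.0, 1.548]
wrist_force: [-2.6, -0.3, 9.4]
finger_gap: 0.4
finger_force: 4.7
```

>>> arm_command:
  steps:
    - [0, 0, 0, 0.3, 0]
    - [0, 0, 0, 0.3, 0]
    - [0, 0, 0, 0.3, 0]
    - [0, 0, 0, 0.3, 0]
    - [0, 0, 0, 0.3, 0]
    - [0, 0, 0, 0.3, 0]
    - [0, 0, 0, 0.3, 0]
    - [0, 0, 0, 0.3, 0]
    - [0, 0, 0, 0.3, 0]
    - [0, 0, 0, 0.3, 0]
    - [0, 0, 0, 0.3, 0]
    - [0, 0, 0, 0.3, 0]

```text
clock: 7.7
eef_pos: [502.5, -13.6, 217.8]
eef_rot: [3.141, 0.0, 1.548]
wrist_force: [-2.3, -0.1, 9.1]
finger_gap: 0.4
finger_force: 4.8
```

>>> arm_command:
  steps:
    - [0, 0, 0, -30, 0]
    - [1, 0, 0, -60, 0]
    - [1, 0, 0, -60, 0]
    - [1, 0, 0, -60, 0]
    - [1, 0, 0, -60, 0]
    - [1, 0, 0, -60, 0]
    - [1, 0, 0, -60, 0]

```text
clock: 8.57
eef_pos: [502.3, -13.5, 276.9]
eef_rot: [-3.141, -0.0, 1.548]
wrist_force: [0.4, -0.4, -0.8]
finger_gap: 56.9
finger_force: 0.0
```

```bash
python3 - <<'E'
from h import *
c=imaging.camera("wrist")
s=monitor.read_state();print(s["eef_pos"],s["eef_rot"],s["clock"],s["wrist_force"],s["finger_gap"])
for t in ["cap","vent_plunger"]:
    for d in trace(c,t)[:2]: 
        ys,xs=np.nonzero(d["region"]);print(t,round(d["p"],2),d["rect"],xs.mean(),ys.mean())
x,y,_=s["eef_pos"]
im=c["img"].copy()
for z,r in ((204,7.5),(194,24),(158,24)):
    a=np.linspace(0,6.28,60);q=proj(c,np.c_[x+r*np.cos(a),y+r*np.sin(a),0*a+z])
    cv2.polylines(im,[q.astype(int)],True,(255,0,0) if z==204 else (0,255,0)); print(z,proj(c,[x,y,z]),q.min(0),q.max(0))
save("w3",np.hstack([cv2.resize(q[120:280,240:400],(400,400)) for q in (im,c["img"])]))
E
```

```text
[502.27146133 -13.53638314 276.94118002] [-3.14126278e+00  3.65632455e-06  1.54842087e+00] 8.625 [-0.95050758 -0.07370736  0.64593946] 60.86156762237034
cap 0.96 [217.6, 136.6, 48.7, 35.1] 218.79604843849586 136.4378585086042
cap 0.65 [317.2, 208.6, 60.0, 70.9] 316.7348796241926 207.9574280681151
vent_plunger 0.54 [317.8, 218.4, 18.8, 23.9] 316.5151515151515 217.0
204 [[316.67744879 218.03859273]] [306.51951608 208.31431671] [326.8359044  227.62227327]
194 [[316.76464335 213.92869241]] [285.46846924 183.3800092 ] [348.05331764 243.0622452 ]
158 [[317.03040677 201.39975413]] [289.48947925 174.31658053] [344.56651337 227.37387866]
```

View pics/w3.png

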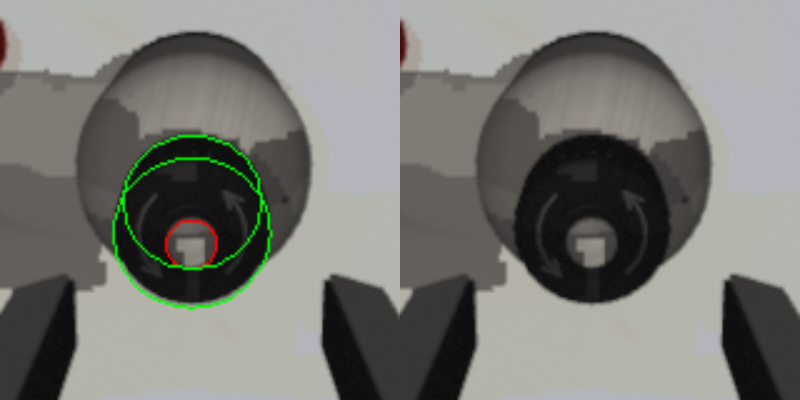

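The overlay lies on the cap (centre about (317,208)) within 1 mm. I descend 96 mm and grip.

>>> arm_command:
  force: 40
  steps:
    - [1, 0, 0, 30, 0]
    - [1, 0, 0, 70, 0]
    - [1, 0, 0, 96, 0]
    - [1, 0, 0, 96, 0]
    - [0.6, 0, 0, 96, 0]
    - [0.45, 0, 0, 96, 0]
    - [0.4, 0, 0, 96, 0]
    - [0.4, 0, 0, 96, 0]
    - [0.4, 0, 0, 96, 0]
    - [0.4, 0, 0, 96, 0]

```text
clock: 9.98
eef_pos: [501.8, -13.5, 181.2]
eef_rot: [-3.14, 0.0, 1.548]
wrist_force: [-5.6, 0.0, 4.2]
finger_gap: 47.7
finger_force: 40.0
```

>>> arm_command:
  steps:
    - [0, 0, -0.5, 2, 0]
    - [0, 0, -0.5, 4, 0]
    - [0, 0, -0.5, 5, 0]
    - [0, 0, -0.5, 5, 0]
    - [0, 0, -0.5, 5, 0]

```text
clock: 10.6
eef_pos: [501.8, -13.5, 177.3]
eef_rot: [3.141, 0.0, 1.548]
wrist_force: [-7.6, -0.4, 12.4]
finger_gap: 47.8
finger_force: 40.0
```

>>> arm_command:
  steps:
    - [0, 0, -0.5, 1, 0]
    - [0, 0, -0.5, 2, 0]
    - [0, 0, -0.5, 2.5, 0]
    - [0, 0, -0.5, 2.5, 0]

```text
clock: 11.1
eef_pos: [501.5, -13.5, 175.1]
eef_rot: [3.14, 0.0, 1.548]
wrist_force: [-6.9, 0.1, 15.6]
finger_gap: 47.4
finger_force: 40.0
```

>>> arm_command:
  steps:
    - [0, 0, 0, 0, -5]
    - [0, 0, 0, 0, -10]
    - [0, 0, 0, 0, -15]
    - [0, 0, 0, 0, -20]
    - [0, 0, 0, 0, -20]

```text
clock: 11.72
eef_pos: [501.4, -13.2, 175.0]
eef_rot: [3.141, -0.0, 1.899]
wrist_force: [-6.2, 1.9, 14.6]
finger_gap: 47.5
finger_force: 40.0
```

```bash
python3 - <<'E'
from h import *
s=monitor.read_state();print(s["eef_pos"],s["eef_rot"],s["wrist_force"],s["moment"],s["finger_gap"])
E
```

```text
[501.38704874 -13.24313759 174.99411446] [ 3.14063429e+00 -2.22503351e-05  1.89898365e+00] [-6.23705309  1.88372937 14.63564152] [0.40961402 1.47983291 0.05898353] 47.49384460173054
```

>>> arm_command:
  steps:
    - [0, 0, 0, 0, -7]
    - [0, 0, 0, 0, -14]
    - [0, 0, 0, 0, -21]
    - [0, 0, 0, 0, -28]
    - [0, 0, 0, 0, -35]
    - [0, 0, 0, 0, -41]
    - [0, 0, 0, 0, -41]
    - [0, 0, 0, 0, -41]

```text
clock: 12.72
eef_pos: [501.3, -13.6, 175.0]
eef_rot: [3.142, 0.001, 2.613]
wrist_force: [-9.2, -0.3, 15.6]
finger_gap: 47.7
finger_force: 40.0
```

```bash
python3 - <<'E'
from h import *
s=monitor.read_state();print(s["eef_pos"],s["eef_rot"],s["wrist_force"],s["moment"],s["finger_gap"])
c=imaging.camera("wrist");save("w4",c["img"][60:360,120:520])
E
```

```text
[501.32011425 -13.57998572 174.96029553] [3.14151028e+00 7.70621626e-04 2.61329648e+00] [-9.24433689 -0.32317065 15.57956265] [-0.04544556  1.5841568   0.13646408] 47.709212335239194
```

View pics/w4.png

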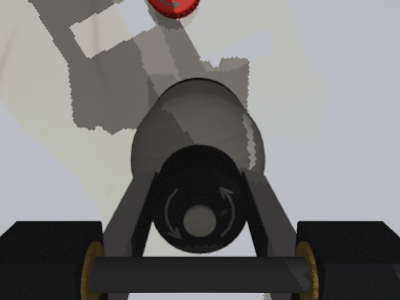

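The cap has turned with the fingers (arrows unchanged relative to the pads). I relieve the side load and lift a little to check that it is free.

>>> arm_command:
  steps:
    - [0, 0.9, -0.5, -2, 0]
    - [0, 0.9, -0.5, -5, 0]
    - [0, 0.9, -0.5, -8, 0]
    - [0, 0.9, -0.5, -10, 0]
    - [0, 0.9, -0.5, -10, 0]

```text
clock: 13.4
eef_pos: [500.3, -13.5, 183.8]
eef_rot: [3.142, 0.0, 2.613]
wrist_force: [-3.2, -0.7, 5.2]
finger_gap: 47.5
finger_force: 40.0
```

>>> arm_command:
  steps:
    - [0, 0, 0, -3, 0]
    - [0, 0, 0, -6, 0]
    - [0, 0, 0, -9, 0]
    - [0, 0, 0, -9, 0]
    - [0, 0, 0, -9, 0]

```text
clock: 14.02
eef_pos: [500.3, -13.5, 192.6]
eef_rot: [-3.142, 0.0, 2.613]
wrist_force: [-0.9, -0.7, -0.4]
finger_gap: 47.8
finger_force: 40.0
```

>>> arm_command:
  steps:
    - [0, 0, 0, -15, 0]
    - [0, 0, 0, -30, 0]
    - [0, 0, 0, -45, 0]
    - [0, 0, 0, -60, 0]
    - [0, 0, 0, -75, 0]
    - [0, 0, 0, -88, 0]
    - [0, 0, 0, -88, 0]
    - [0, 0, 0, -88, 0]
    - [0, 0, 0, -88, 0]
    - [0, 0, 0, -88, 0]

```text
clock: 15.28
eef_pos: [500.2, -13.5, 280.3]
eef_rot: [-3.141, -0.001, 2.613]
wrist_force: [0.2, 1.3, -2.0]
finger_gap: 48.0
finger_force: 40.0
```

```bash
python3 - <<'E'
from h import *
s=monitor.read_state();print(s["eef_pos"],s["wrist_force"],s["finger_gap"],s["finger_force"],s["clock"])
a=imaging.camera("scene");b=imaging.camera("side")
save("end",np.hstack([cv2.resize(a["img"][120:270,250:400],(400,400)),cv2.resize(b["img"][140:290,240:390],(400,400))]))
E
```

```text
[500.19512823 -13.489247   280.3087488 ] [ 0.21912178  1.28556529 -1.9781662 ] 47.976012649795834 39.99583784490824 15.275
```

View pics/end.png

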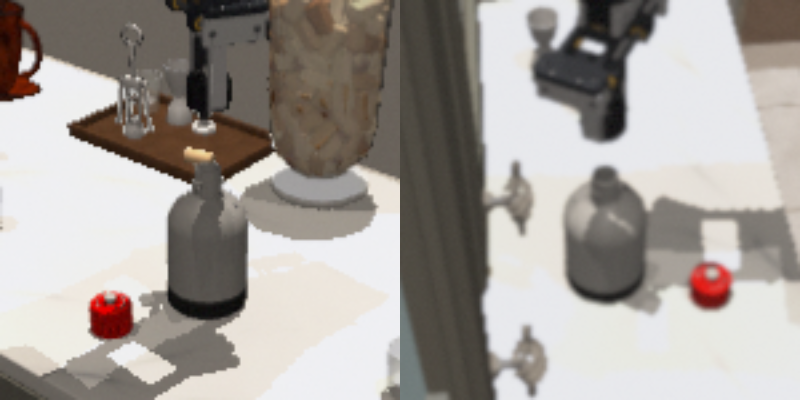

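The growler stands upright with an open neck (scene crop (207,170)), and the cap is in the fingers straight above it. I hand in.

```bash
python3 -c "
from cell import job
print(job.sign_off())"
```

```text
the job is handed in; nothing more can be done
None
```

The growler was vented, its cap twisted off, and the job handed in after about 15 s with the cap held level about 8 cm above the neck; the sign-off returned no verdict, and how far the cap turned relative to the growler was judged only from forces and pictures.

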